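# Push two net sinkers through the gauge and reject the fat one

## Task

Try both lead sinkers lying in the push-through gauge: press each plunger steadily through its whole stroke, so that the sinker passes the gauge plate and slides down the chute into the crate. If a push stiffens early, that sinker is fat: do not force it (never over 20 N), let the plunger spring back, lift that sinker out and lower it, not drop it, into the orange crucible for remelting. Leave the crucible where it stands, both plungers sprung back home, and the mould block, dipper and mallet undisturbed.

Things in the scene. Friction and masses are not known exactly. Their poses are not given: they have to be found in the camera images.
- gauge: Push-through gauge on a stand, fixed to the cart. x axis: level, the push direction, from the plungers through the gauge plate to the chute; y across the two lanes (lane 1 at y = +45 mm, lane 2 at -45 mm); z up. Origin at cart-top height, under the plate's near face, midway between lanes. Lane and plunger axes lie 150 mm above the cart. Deck under the lanes: 190 mm wide, top 125 mm high, x -105 to +22 mm.
- hole_1 (a point): Centre of lane 1's round 34 mm go-hole, on the near face of the steel gauge plate: gauge (0, 45, 150) mm. The plate stands upright across the gauge, 8 mm thick (x 0 to 8 mm), 190 mm wide, top 180 mm high. Behind it the folded tin chute slopes from 126 mm height down into the crate.
- hole_2 (a point): Centre of lane 2's go-hole, gauge (0, -45, 150) mm, otherwise like hole_1. The chute feeds a fixed low wooden crate, 200 x 240 mm, 60 mm high, 8 mm walls, centred at gauge (177, 0) mm, in which three passed sinkers already lie.
- cradle_1 (a point): Middle of lane 1's open cradle at axis height: gauge (-34, 45, 150) mm. The cradle is two level 8 mm round rails, 20 mm apart, tops 137 mm high, running in x from -72 mm (the steel guide block, x -97 to -72 mm, 170 mm wide, top 170 mm high) to the gauge plate. Beside the sinker on it fingers have free room down to the deck, 25 mm below the axis.
- cradle_2 (a point): Middle of lane 2's cradle, gauge (-34, -45, 150) mm, otherwise like cradle_1.
- plunger_1: Lane 1's plunger: level steel rod, 36 mm black palm disc 12 mm thick at the near end, 20 mm rubber nose ending 121 mm ahead of the disc's push face. Origin: centre of that face, at home at gauge (-181, 45, 150) mm; x along the push. Stroke 70 mm to a hard end stop. Springs back when let go: 1.5 N at home, 3.6 N at the end, plus 1 N drag. With a sound sinker the push stays under about 8 N to the end.
- plunger_2: Lane 2's plunger, home at gauge (-181, -45, 150) mm, just like plunger_1. In either lane a sound sinker drops out on the last 15 mm of the stroke; a fat one stops about 21 mm into it: the force then climbs some 3 N per mm as the rubber nose yields (up to 6 mm), then like a hard stop.
- sinker_a: Lead barrel sinker lying along x in either lane's cradle, 42 mm long, 32 mm across if sound, up to 36 mm if fat (the eye cannot be relied on), 0.35 to 0.5 kg, ends rounded 3 mm, 10 mm bore. Origin mid-length, within 2.5 mm of its axis; x along its length. A fat one stops with its middle 18 mm before the plate, 3 mm of its nose in the hole; let go, it lies loose and lifts straight up.
- sinker_b: The other lead barrel sinker, in the other lane's cradle; same description: it too may be sound or fat.
- crucible: Orange ceramic crucible standing loose on the cart, left or right of the gauge, 75 mm high, 136 mm outside diameter at the rim, tapering to 92 mm at the foot, 7 mm wall, 122 mm mouth, inner floor 12 mm above the cart, 0.95 kg. Origin under its centre, z up.
- mould: Bystander: closed cast iron split mould block, 110 x 67 x 50 mm, on the other side of the gauge from the crucible. Origin under its centre.
- dipper: Bystander: brass dipper with a dark wooden grip, 260 mm long, 35 mm high, lying on the cart at the far left. Origin at the cart top near its middle.
- mallet: Bystander: wooden mallet, 220 mm long, head 44 mm across, lying on the cart at the far right. Origin at the cart top near its middle.
There are look-alikes about, which are no part of the job. Of the things that look like the crucible, take the one that is nearest to the robot's base at the start.

How it is judged:
On the way, in this order (a step that is already met when the one before it is completed fails the run):
1. one of the sinkers has been tried: a plunger has pushed it up to the gauge plate (((x of sinker_a in the frame of gauge above -0.022 m and distance between plunger_1 and sinker_a below 0.147 m) or (x of sinker_a in the frame of gauge above -0.022 m and distance between plunger_2 and sinker_a below 0.147 m) or (x of sinker_b in the frame of gauge above -0.022 m and distance between plunger_1 and sinker_b below 0.147 m) or (x of sinker_b in the frame of gauge above -0.022 m and distance between plunger_2 and sinker_b below 0.147 m))), for 0.05 s.
2. the other sinker has been tried as well: its plunger has pushed it up to the gauge plate (((x of sinker_a in the frame of gauge above -0.022 m and distance between plunger_1 and sinker_a below 0.147 m) or (x of sinker_a in the frame of gauge above -0.022 m and distance between plunger_2 and sinker_a below 0.147 m) or (x of sinker_b in the frame of gauge above -0.022 m and distance between plunger_1 and sinker_b below 0.147 m) or (x of sinker_b in the frame of gauge above -0.022 m and distance between plunger_2 and sinker_b below 0.147 m)) and distance of each of sinker_a, sinker_b from where it was at the start of the episode above 0.008 m), for 0.05 s.
At the end, for the whole second after the job is handed in: The sinker that passed the gauge lies at rest in the crate, the one that did not lies at rest inside the crucible, the crucible stands upright (within 0.1 rad), and both plungers are back home (within 8 mm) (((x of sinker_a in the frame of gauge between 0.077 and 0.277 m and y of sinker_a in the frame of gauge between -0.12 and 0.12 m and height (world z) of sinker_a below 0.06 m and horizontal distance between sinker_b and crucible below 0.045 m and z of sinker_b in the frame of crucible between 0.01 and 0.09 m) or (x of sinker_b in the frame of gauge between 0.077 and 0.277 m and y of sinker_b in the frame of gauge between -0.12 and 0.12 m and height (world z) of sinker_b below 0.06 m and horizontal distance between sinker_a and crucible below 0.045 m and z of sinker_a in the frame of crucible between 0.01 and 0.09 m)) and linear speed of each of sinker_a, sinker_b below 0.05 m/s and angle between crucible's own z axis and vertical below 0.1 rad and x of each of plunger_1, plunger_2 in the frame of gauge below -0.173 m); the robot touches nothing.
It fails at once if a plunger presses on a sinker with more than 20 N (contact force between any of plunger_1, plunger_2 and sinker_a above 20 N or contact force between any of plunger_1, plunger_2 and sinker_b above 20 N).
It fails at once if a sinker is carried over the chute or into the crate by hand instead of being pushed through the gauge ((contact force between the fingers and sinker_a above 1 N and x of sinker_a in the frame of gauge above 0.03 m and y of sinker_a in the frame of gauge between -0.13 and 0.13 m) or (contact force between the fingers and sinker_b above 1 N and x of sinker_b in the frame of gauge above 0.03 m and y of sinker_b in the frame of gauge between -0.13 and 0.13 m)).
It fails at once if a sinker is dropped into the crucible (arrives faster than 1 m/s) ((horizontal distance between sinker_a and crucible below 0.06 m and linear speed of sinker_a above 1 m/s) or (horizontal distance between sinker_b and crucible below 0.06 m and linear speed of sinker_b above 1 m/s)).
It fails at once if the crucible is shoved (over 30 mm) or tipped (over 0.3 rad) (distance of crucible from where it was at the start of the episode above 0.03 m or angle between crucible's own z axis and vertical above 0.3 rad).
It fails at once if the mould block, dipper or mallet is disturbed (moved over 20 mm) (distance of any of mould, dipper, mallet from where it was at the start of the episode above 0.02 m).
It also fails if it takes over 58 s, if anything falls off the work surface, if the arm or the gripper's body presses on something with over 40 N, if the wrist force passes 120 N, or if a joint passes its speed limit or range.

## Robot

A 6-joint arm with a two-finger parallel gripper is mounted at the origin on the work surface. World frame = base frame: x ahead of the robot, y to its left, z up, the work surface at z = 0. Lengths are in m, angles in rad, forces in N, time in s.
With the tool pointing down it reaches from about 0.275 to 1 m from the base axis. Payload 8.4 kg.
Tool frame: the origin (TCP) lies on the centre line of the jaws, within the pads' length; the fingertips stand 17 mm ahead of it and the grasp point (between the pads) lies 2 mm behind it (bot.tcp_to_tips is the y of the fingertips in the tool frame, in m); y points along the fingers, z is the direction in which the jaws open and shut, and the axes are right-handed (so a half turn about y gives the same grasp; the last joint's range is limited). The gripper opens to 85 mm and grips with 20 to 120 N. Pads are 22 mm wide; open, the fingers measure 114 mm over their backs; the gripper's body (76 mm by 85 mm) begins 54 mm behind the grasp point. The pads swing forward as they close: fully open they stand 13 mm farther back than shut.
Start: joints at [1.298, 0.353, 1.633, -0, 1.155, -0.002], TCP at [0.167, 0.602, 0.248] pointing down, gripper open.
Joint ranges: [-2.63, 2.63], [-0.92, 2.1], [0.06, 2.66], [-1.3, 4.44], [0, 2.69], [-3.02, 3.02]. Speed limits (rad/s): [2.22, 2.22, 2.79, 3.14, 3.14, 3.14].

## Interface

Orientations are given as a unit quaternion [x, y, z, w].
In Python, from workcell import bot, hand, kinematics, get_obs, vision, hand_in gives the robot as it stands. The module is installed in compiled form; this text tells all that it offers. Calls block until the motion is done:
- bot.reach(position, orientation): joint-space move of the TCP to a pose.
- bot.servo_line(position, ori=None, velocity=0.15): straight line of the TCP; ori=None keeps the orientation; velocity is the mean speed in m/s.
- bot.goto_joints(angles): joint-space move.
- hand.move_gripper(opening, strength=None): finger opening in m; strength is the grip in N (None keeps the last); returns when the fingers have stopped.
- bot.dwell(seconds).
- kinematics.solve_ik(position, orientation): joint angles nearest the present ones, or None.
- get_obs(): the state.
- vision.read_camera(name): name is "scene" or "top"; returns a dict with "frame" (400x640x3 uint8, red, green, blue), "intrinsics" (3x3 intrinsics, pixels), "dist" ([k1, k2, p1, p2, k3] as OpenCV has them; the pictures are not rectified), "view" (4x4, takes a point from world to camera coordinates). Camera axes: x right, y down, z forward; pixel columns grow to the right and rows downward; lengths in m; the calibration is good to about 2 mm. A picture is of the moment at which its call begins. There is no depth.
A pose or a line that the arm cannot do raises bot.IKError and nothing moves.
- hand_in(): hands the job in, once; it reports no verdict.
The state is a dict: "time_s": time; "joint_pos": joint angles; "joint_vel": joint speeds; "joint_efforts": joint torques, N m; "position": TCP position; "orientation": TCP orientation; "wrist_force": force on the tool from outside, world axes, zero at the start; "ft_torque": the same for the moment, N m; "gripper_width": finger opening in m.
Only numpy, scipy, OpenCV 4.12 (cv2) and the standard library are available. Lean on these libraries where they do the work, as an engineer would, in place of code of your own. Each camera call takes 0.05 s, during which the arm holds its last target. There are 200 camera calls.

## Working session

There is one attempt and no reset: what is moved stays moved. The work goes in short steps, each a Python script; the robot and the scene stay as the last script left them, time stands still between calls to the robot, and variables do not carry over. Pictures are saved under pics/ and viewed, about 8 in all and at most 12, crops included, and the job is handed in when it is done.

```bash
mkdir -p pics
python3 - <<'E'
from workcell import bot, hand, kinematics, get_obs, vision
import cv2, numpy as np
for n in ("scene","top"):
    c=vision.read_camera(n); cv2.imwrite(f"pics/{n}0.png",c["frame"][:,:,::-1])
    np.savez(f"{n}0.npz",**{k:np.array(v) for k,v in c.items()})
    V=np.array(c["view"]);print(n,c["intrinsics"],c["dist"],(-V[:3,:3].T@V[:3,3]).round(3),V[2,:3].round(3))
o=get_obs();print(o, bot.tcp_to_tips)
E
```

```text
scene [[458.65859123   0.         319.68457048]
 [  0.         458.65859123 191.65604526]
 [  0.           0.           1.        ]] [-0.13386032  0.          0.          0.          0.        ] [1.691 0.394 0.981] [-0.756 -0.251 -0.605]
top [[458.39250433   0.         313.54501391]
 [  0.         458.39250433 201.51198936]
 [  0.           0.           1.        ]] [-0.08544955  0.          0.          0.          0.        ] [0.48  0.037 1.347] [ 0.118 -0.001 -0.993]
{'time_s': 0.1, 'joint_pos': array([ 1.29763451e+00,  3.53557396e-01,  1.63405131e+00, -1.15194312e-05,
        1.15523358e+00, -2.43020867e-03]), 'joint_vel': array([ 0.0006849 , -0.00028601, -0.00401657, -0.00053179, -0.00205292,
       -0.00010038]), 'joint_efforts': array([-5.01152790e-04, -6.06360698e+01, -3.42824364e+01,  1.16520289e-05,
        3.96339688e-03, -3.72399575e-05]), 'position': array([0.16705833, 0.60183265, 0.2476538 ]), 'orientation': array([ 0.70107641, -0.09548137,  0.09536738, -0.70020014]), 'wrist_force': array([-0.2226779 , -0.29116088,  0.18433533]), 'ft_torque': array([ 0.04183029, -0.00337373, -0.03660658]), 'gripper_width': 0.08533359708498875} 0.017
```

View pics/scene0.png

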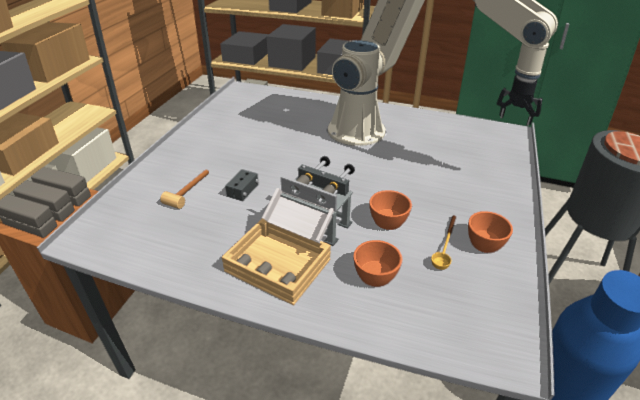

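View pics/top0.png

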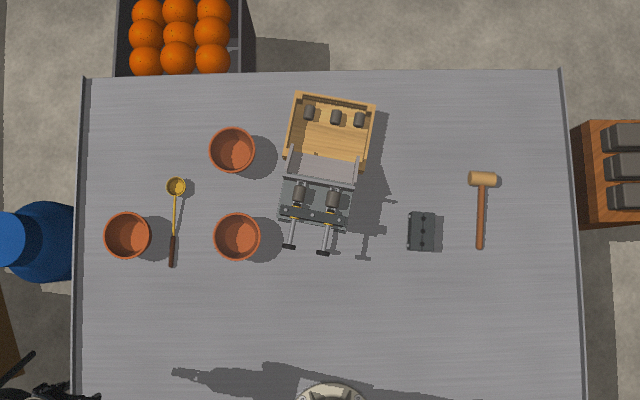

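The top view shows a gauge around (320,200), with its palm discs at about (289,248) and (323,252), and a crate at (330,130). The mould is at (421,231), the mallet at (481,210) and the dipper at (174,220). The crucible candidates in the top view are (232,149), (237,236) and (127,235). Next I compute their positions and distances from the base.

```bash
cat > h.py <<'E'
import cv2, numpy as np
from workcell import bot, hand, kinematics, get_obs, vision
def snap(n):
    c=vision.read_camera(n); return {k:np.array(v) for k,v in c.items()}
def ray(c,uv):
    uv=np.array(uv,float).reshape(-1,1,2)
    p=cv2.undistortPoints(uv,c["intrinsics"],c["dist"]).reshape(-1,2)
    R=c["view"][:3,:3];t=c["view"][:3,3]
    return -R.T@t, np.c_[p,np.ones(len(p))]@R
def onz(c,uv,z):
    o,d=ray(c,uv); return o+d*((z-o[2])/d[:,2])[:,None]
def proj(c,P):
    V=c["view"]; r,_=cv2.Rodrigues(V[:3,:3])
    return cv2.projectPoints(np.array(P,float).reshape(-1,1,3),r,V[:3,3],c["intrinsics"],c["dist"])[0].reshape(-1,2)
def crucibles(c):
    h=cv2.cvtColor(c["frame"],cv2.COLOR_RGB2HSV)
    m=cv2.inRange(h,(3,110,60),(13,235,255))
    cs=cv2.findContours(cv2.morphologyEx(m,cv2.MORPH_CLOSE,np.ones((5,5))),cv2.RETR_EXTERNAL,cv2.CHAIN_APPROX_NONE)[0]
    return [k for k in cs if cv2.contourArea(k)>700]
E
python3 - <<'E'
from h import *
T=dict(np.load("top0.npz"));S=dict(np.load("scene0.npz"))
for n,c in(("top",T),("scene",S)):
    for k in crucibles(c):
        P=onz(c,k[:,0,:],.075)[:,:2].astype(np.float32)
        (x,y),r=cv2.minEnclosingCircle(P)
        e=cv2.fitEllipse(k); print(n,np.round(e[0]),"enc",round(x,3),round(y,3),"r",round(r,3),"dist",round(np.hypot(x,y),3))
a=cv2.resize(T["frame"][85:265,270:385],None,fx=3.3,fy=3.3,interpolation=cv2.INTER_CUBIC)
cv2.imwrite("pics/topcrop.png",a[:,:,::-1])
b=cv2.resize(S["frame"][145:255,255,None] if 0 else S["frame"][150:250,255:365],None,fx=6,fy=6,interpolation=cv2.INTER_CUBIC)
cv2.imwrite("pics/scenecrop.png",b[:,:,::-1])
E
```

```text
top [236. 236.] enc 0.538 0.252 r 0.067 dist 0.594
top [126. 235.] enc 0.546 0.563 r 0.071 dist 0.784
top [231. 150.] enc 0.784 0.266 r 0.068 dist 0.828
top [611. 171.] enc 0.7 -0.852 r 0.185 dist 1.102
top [186.  40.] enc 1.131 0.421 r 0.177 dist 1.207
scene [377. 262.] enc 0.809 0.263 r 0.087 dist 0.85
scene [489. 231.] enc 0.581 0.56 r 0.096 dist 0.808
scene [390. 209.] enc 0.571 0.254 r 0.095 dist 0.625
scene [ 83. 266.] enc 1.098 -0.579 r 0.333 dist 1.241
scene [626. 122.] enc -0.921 1.353 r 0.945 dist 1.637
scene [298.  31.] enc -1.034 -0.721 r 0.491 dist 1.26
scene [218.  30.] enc -0.784 -1.166 r 0.471 dist 1.405
scene [446.  51.] enc -1.221 0.315 r 1.037 dist 1.261
scene [407.  68.] enc -1.128 0.105 r 0.945 dist 1.133
scene [152.  53.] enc -0.5 -1.514 r 1.123 dist 1.594
```

View pics/topcrop.png

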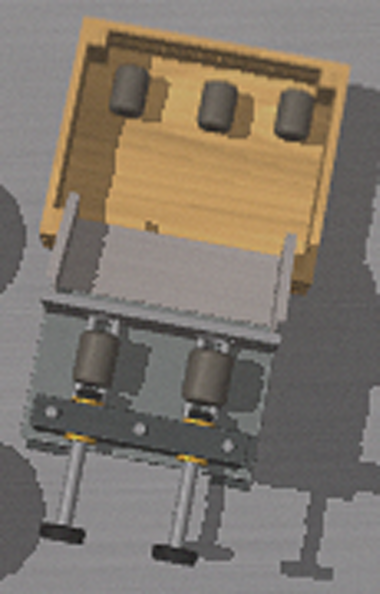

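View pics/scenecrop.png

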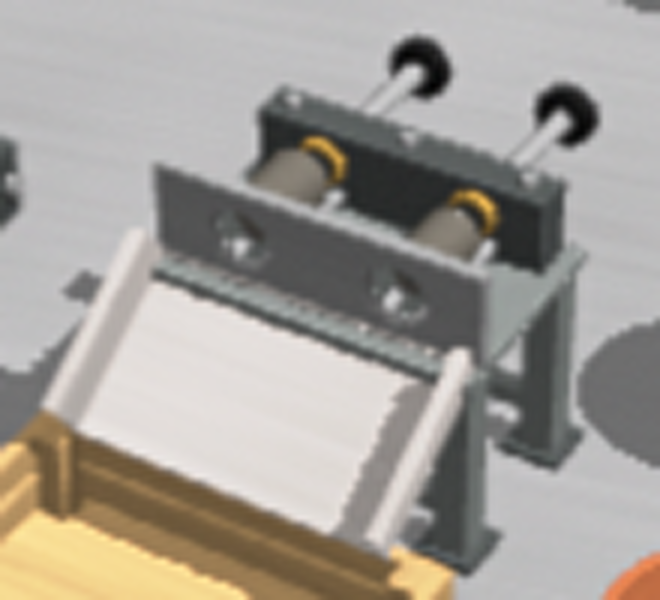

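```bash
cat > meas.py <<'E'
from h import *
from scipy.optimize import least_squares
T=dict(np.load("top0.npz"));S=dict(np.load("scene0.npz"))
t=lambda c:((c[0]+.5)/3.3-.5+270,(c[1]+.5)/3.3-.5+85)
s=lambda c:((c[0]+.5)/6-.5+255,(c[1]+.5)/6-.5+150)
F=[("plateL",T,t((43,304)),(4,95,180)),("plateR",T,t((278,341)),(4,-95,180)),
("blkFL",T,t((38,396)),(-72,85,170)),("blkFR",T,t((255,437)),(-72,-85,170)),
("crFL",T,t((85,18)),(277,120,60)),("crFR",T,t((349,67)),(277,-120,60)),
("disc1",T,t((63,533)),(-175,45,160)),("disc2",T,t((175,553)),(-175,-45,160)),
("SplR",S,s((156,167)),(8,-95,180)),("SplL",S,s((486,273)),(8,95,180)),
("Sd2",S,s((418,68)),(-172,-45,150)),("Sd1",S,s((565,116)),(-172,45,150)),
("Sh2",S,s((241,237)),(8,-45,150)),("Sh1",S,s((400,293)),(8,45,150))]
G=np.array([f[3] for f in F])/1000
W=np.array([onz(f[1],[f[2]],f[3][2]/1000)[0] for f in F])
def tf(p,g): 
    c,s_=np.cos(p[2]),np.sin(p[2]); return np.c_[p[0]+c*g[:,0]-s_*g[:,1],p[1]+s_*g[:,0]+c*g[:,1]]
r=least_squares(lambda p:(tf(p,G)-W[:,:2]).ravel(),[.6,0,-.2],loss="soft_l1",f_scale=.003)
print("gauge",r.x.round(4))
for f,w,e in zip(F,W,(tf(r.x,G)-W[:,:2])*1000):print(f[0],w.round(3),e.round(1))
for sub in("top","scene"):
    i=[k for k,f in enumerate(F) if (f[1] is T)==(sub=="top")]
    q=least_squares(lambda p:(tf(p,G[i])-W[i,:2]).ravel(),[.6,0,-.2],loss="soft_l1",f_scale=.003);print(sub,q.x.round(4))
E
python3 meas.py
```

```text
gauge [ 0.666   0.0215 -0.2025]
plateL [0.684 0.114 0.18 ] [ 5.  -0.2]
plateR [ 0.651 -0.069  0.18 ] [-0.3 -3.4]
blkFL [0.613 0.119 0.17 ] [-0.3 -0.1]
blkFR [ 0.577 -0.05   0.17 ] [1.1 2.3]
crFL [0.962 0.082 0.06 ] [-0.1  1.3]
crFR [ 0.912 -0.15   0.06 ] [ 1.1 -1.3]
disc1 [0.506 0.102 0.16 ] [-2.2 -1.1]
disc2 [0.489 0.015 0.16 ] [-3. -2.]
SplR [ 0.66  -0.072  0.18 ] [-5.2 -1.1]
SplL [0.69 0.11 0.18] [2.6 2.7]
Sd2 [0.489 0.011 0.15 ] [-0.2  1.1]
Sd1 [0.508 0.1   0.15 ] [-1.1  0.4]
Sh2 [ 0.664 -0.026  0.15 ] [0.9 1.6]
Sh1 [0.682 0.064 0.15 ] [ 1.2 -0.4]
top [ 0.666   0.0221 -0.2051]
scene [ 0.6661  0.0212 -0.1956]
```

The crucible meant is the one at top pixel (237,236): it lies 0.594 m from the base, against 0.784 and 0.828 m for the other two. Its rim radius measures 67 mm, against 68 mm given. The two views agree on the gauge pose, (0.666, 0.0215) with yaw -0.203, to about 2 mm. Next I look at an enlarged crop to confirm the crucible and check that IK works for every pose.

```bash
cat >> h.py <<'E'
GX,GY,YAW=.666,.0215,-.2025
from scipy.spatial.transform import Rotation as Ro
c_,s_=np.cos(YAW),np.sin(YAW)
def W(x,y,z): return np.array([GX+c_*x-s_*y,GY+s_*x+c_*y,z])
def quat(sg=1):
    zt=sg*np.array([-s_,c_,0]);yt=np.array([0,0,-1.]);return Ro.from_matrix(np.c_[np.cross(yt,zt),yt,zt]).as_quat()
CR=np.array([.538,.252])
def fx(): f=get_obs()["wrist_force"]; return -(f[0]*c_+f[1]*s_)
E
python3 - <<'E'
from h import *
for sg in(1,-1):
  for p in (W(-.215,.045,.25),W(-.205,.045,.152),W(-.12,-.045,.152),W(-.205,-.045,.152),W(-.02,.045,.154),W(-.02,-.045,.25),np.r_[CR,.036]):
    q=kinematics.solve_ik(p,quat(sg));print(sg,p.round(3),None if q is None else np.round(q,2))
T=dict(np.load("top0.npz"))
a=T["frame"][130:280,90:330].copy();cv2.drawMarker(a,(237-90,236-130),(0,255,0),0,6)
cv2.imwrite("pics/cruc.png",cv2.resize(a,None,fx=3,fy=3)[:,:,::-1])
E
```

```text
1 [0.464 0.109 0.25 ] [ 0.23  0.12  1.94 -0.    1.09 -1.14]
1 [0.474 0.107 0.152] [ 0.22  0.26  2.01 -0.    0.87 -1.15]
1 [0.539 0.002 0.152] [ 0.    0.34  1.9  -0.    0.9  -1.37]
1 [0.456 0.019 0.152] [ 0.04  0.22  2.07 -0.    0.85 -1.33]
1 [0.655 0.07  0.154] [ 0.1   0.5   1.63 -0.    1.01 -1.26]
1 [ 0.637 -0.019  0.25 ] [-0.03  0.37  1.6  -0.    1.17 -1.4 ]
1 [0.538 0.252 0.036] [ 0.44  0.58  1.84 -0.    0.73 -0.93]
-1 [0.464 0.109 0.25 ] [ 0.23  0.12  1.94 -0.    1.09  2.  ]
-1 [0.474 0.107 0.152] [ 0.22  0.26  2.01 -0.    0.87  1.99]
-1 [0.539 0.002 0.152] [ 0.    0.34  1.9  -0.    0.9   1.77]
-1 [0.456 0.019 0.152] [ 0.04  0.22  2.07 -0.    0.85  1.81]
-1 [0.655 0.07  0.154] [ 0.1   0.5   1.63 -0.    1.01  1.88]
-1 [ 0.637 -0.019  0.25 ] [-0.03  0.37  1.6   0.    1.17  1.74]
-1 [0.538 0.252 0.036] [ 0.44  0.58  1.84 -0.    0.73  2.21]
```

View pics/cruc.png

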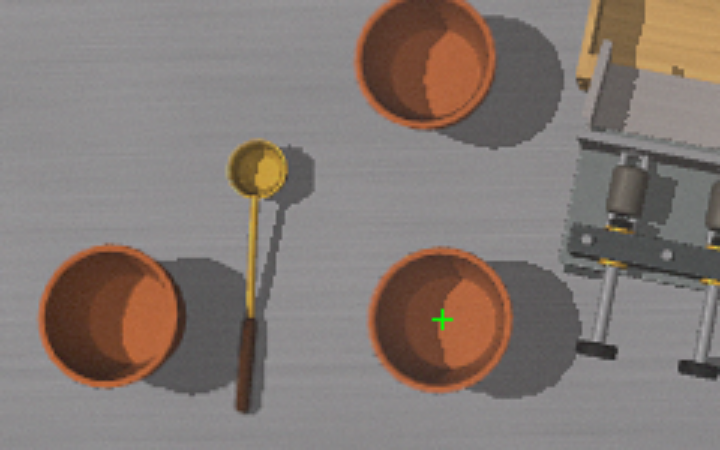

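The crop shows three alike orange crucibles. The marker sits in the one beside the gauge at (237,236), which is the nearest to the base. Now I push lane 1, watching the force.

```bash
cat >> h.py <<'E'
def push(y,z=.152):
    """press plunger at lane y; returns 'sound', 'fat' or 'unsure'; always springs it back"""
    Q=quat(1); go=lambda x,v:bot.servo_line(W(x,y,z),Q,v)
    x=-.207; bot.reach(W(x,y,.25),Q); bot.servo_line(W(x,y,z),Q,.2); bot.dwell(.2)
    f0=np.mean([fx() for _ in range(3)]); log=[]; F=lambda:fx()-f0
    res='unsure'; print("f0",round(f0,2),"t",get_obs()["time_s"])
    while x<-.180:
        x+=.0015; go(x,.03); f=F()
        if f>1.2: break
    else: return 'nocontact'
    xc=x; print("contact x",round(xc,4),"f",round(f,2),"t",get_obs()["time_s"])
    d=0
    while d<.0695:
        st=.005 if d<.014 else .0015 if d<.031 else .003 if d<.064 else .001
        d+=st; go(xc+d,.03); f=F(); log.append((round(d*1000,1),round(f,1)))
        if d>.064 and f>9: res='sound'; break
        if d<=.064 and f>(10 if d<.031 else 12): res='fat' if d<.031 else 'unsure'; bot.dwell(.1); break
    else: res='sound'
    print(log,res); o=get_obs(); print(o["position"],W(xc+d,y,z),"t",o["time_s"])
    go(xc-.004,.1); go(xc-.02,.1); bot.servo_line(W(xc-.02,y,.25),Q,.25)
    print("t",get_obs()["time_s"]); return res
E
python3 - <<'E'
from h import *
hand.move_gripper(0.0,40); print(get_obs()["gripper_width"])
print(push(.045))
for n in ("scene","top"):
    c=snap(n); np.savez(f"{n}1.npz",**c)
T,S=[dict(np.load(f"{n}1.npz")) for n in("top","scene")]
a=cv2.resize(T["frame"][85:265,270:385],None,fx=3.3,fy=3.3); b=cv2.resize(S["frame"][150:310,215:365],None,fx=2.8,fy=2.8)
o=np.zeros((600,800,3),np.uint8);o[:a.shape[0],:a.shape[1]]=a;o[:b.shape[0],380:380+b.shape[1]]=b
cv2.imwrite("pics/p1.png",o[:,:,::-1])
E
```

```text
-6.378900884243637e-05
f0 0.02 t 3.8
contact x -0.186 f 1.2 t 7.3
[(5.0, np.float64(0.8)), (10.0, np.float64(1.4)), (15.0, np.float64(2.1)), (16.5, np.float64(2.4)), (18.0, np.float64(2.8)), (19.5, np.float64(2.4)), (21.0, np.float64(3.7)), (22.5, np.float64(2.8)), (24.0, np.float64(2.5)), (25.5, np.float64(3.1)), (27.0, np.float64(2.7)), (28.5, np.float64(1.8)), (30.0, np.float64(2.7)), (31.5, np.float64(2.5)), (34.5, np.float64(2.2)), (37.5, np.float64(2.2)), (40.5, np.float64(2.9)), (43.5, np.float64(2.6)), (46.5, np.float64(2.8)), (49.5, np.float64(2.5)), (52.5, np.float64(2.9)), (55.5, np.float64(2.7)), (58.5, np.float64(2.5)), (61.5, np.float64(3.0)), (64.5, np.float64(3.2)), (65.5, np.float64(3.4)), (66.5, np.float64(3.8)), (67.5, np.float64(2.7)), (68.5, np.float64(6.0)), (69.5, np.float64(9.4))] sound
[0.55956827 0.08920702 0.15196972] [0.56093081 0.08901086 0.152     ] t 15.0
t 16.7333
sound
```

View pics/p1.png

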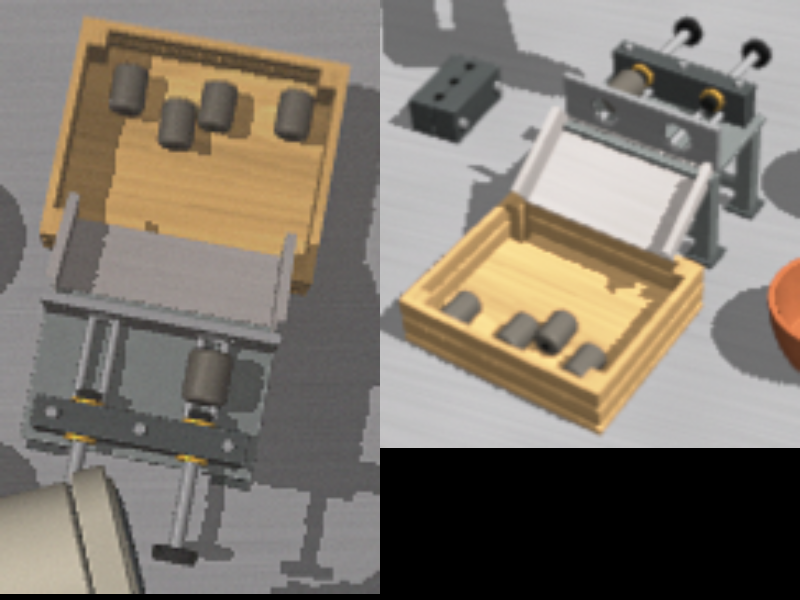

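Lane 1 passed. The force stayed under 4 N up to the end stop, the crate now holds four sinkers (the new one at crop (177,123)), and plunger 1 is back home. Now lane 2.

Run:
```python
from h import *
print(push(-.045)); hand.move_gripper(.075,40)
for n in ("scene","top"):
    c=snap(n); np.savez(f"{n}2.npz",**c)
T,S=[dict(np.load(f"{n}2.npz")) for n in("top","scene")]
a=cv2.resize(T["frame"][85:265,270:385],None,fx=3.3,fy=3.3); b=cv2.resize(S["frame"][150:310,215:365],None,fx=2.8,fy=2.8)
o=np.zeros((600,800,3),np.uint8);o[:a.shape[0],:a.shape[1]]=a;o[:b.shape[0],380:380+b.shape[1]]=b
cv2.imwrite("pics/p2.png",o[:,:,::-1]); print(get_obs()["time_s"])
```

```text
f0 -0.6 t 18.125
contact x -0.1935 f 1.2 t 20.375
[(5.0, np.float64(1.3)), (10.0, np.float64(2.4)), (15.0, np.float64(2.7)), (16.5, np.float64(3.4)), (18.0, np.float64(3.3)), (19.5, np.float64(3.5)), (21.0, np.float64(3.1)), (22.5, np.float64(4.1)), (24.0, np.float64(3.6)), (25.5, np.float64(5.1)), (27.0, np.float64(6.0)), (28.5, np.float64(7.7)), (30.0, np.float64(11.2))] fat
[0.49553687 0.0105112  0.15193828] [0.49679047 0.01030243 0.152     ] t 23.925
t 25.2667
fat
26.0667
```

View pics/p2.png

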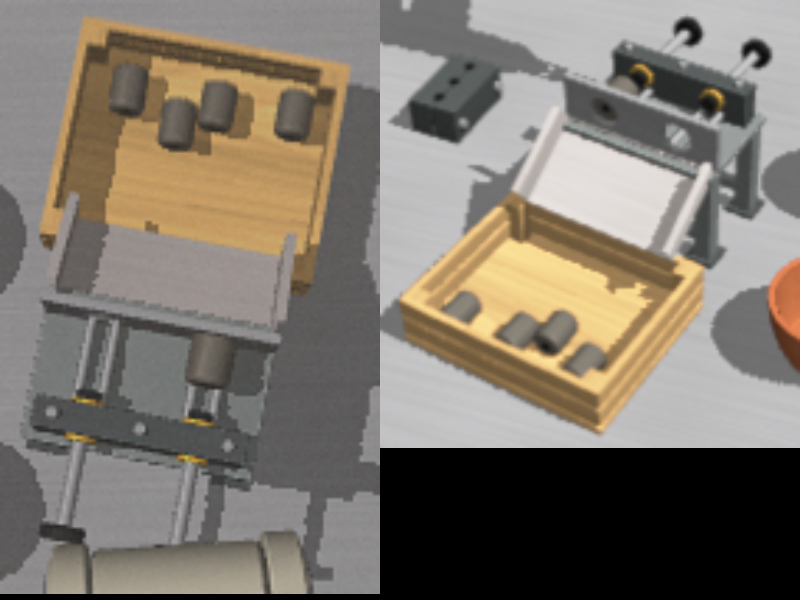

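Lane 2 is fat. The force climbed from about 4 N to 11 N near the 22 mm point, after a false touch 7.5 mm early, so I stopped there. The sinker lies against the plate at crop (210,360), and both plungers are home. Next: grasp it, draw it slightly back from the hole, and lift.

Run:
```python
from h import *
T=dict(np.load("top2.npz"))
p=onz(T,[((210.5)/3.3-.5+270,(360.5)/3.3-.5+85)],.163)[0]; d=p[:2]-[GX,GY]
print("sinker gauge",(c_*d[0]+s_*d[1]).round(4),(-s_*d[0]+c_*d[1]).round(4))
Q=quat(1); g=lambda x,z,v:bot.servo_line(W(x,-.045,z),Q,v)
hand.move_gripper(.062,40)
bot.reach(W(-.020,-.045,.26),Q); g(-.020,.19,.2); g(-.020,.155,.06)
print("Fdown",get_obs()["wrist_force"].round(1))
hand.move_gripper(0.02,60); o=get_obs(); print("width",o["gripper_width"],o["wrist_force"].round(1))
g(-.026,.155,.03); g(-.026,.17,.05); g(-.026,.27,.15); bot.dwell(.2)
o=get_obs(); print("width",o["gripper_width"],o["wrist_force"].round(1),o["time_s"],o["position"])
c=snap("scene");np.savez("scene3.npz",**c)
cv2.imwrite("pics/p3.png",cv2.resize(c["frame"][100:300,215:415],None,fx=2.5,fy=2.5)[:,:,::-1])
```

```text
sinker gauge -0.0183 -0.0423
Fdown [-0.1 -0.5  0.2]
width 0.03429702070374872 [-0.3  7.1  3.5]
width 0.03433036181998099 [ 0.1  0.5 -4.1] 30.5583 [ 0.63094114 -0.01734977  0.26874777]
```

View pics/p3.png

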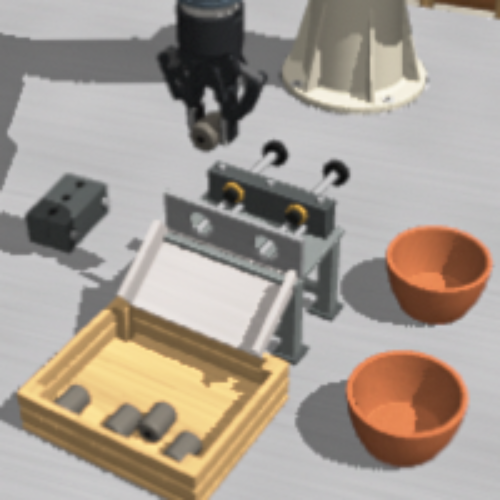

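The sinker is held: width 34.3 mm, about 4.1 N of weight, clear of the gauge at crop (205,133). Next I carry it to the crucible and lower it with a force check.

Run:
```python
from h import *
Q=quat(1); P=CR-.002*np.array([c_,s_]); g=lambda z,v:bot.servo_line(np.r_[P,z],Q,v)
g(.27,.22); g(.11,.15); bot.dwell(.15); f0=get_obs()["wrist_force"][2]
g(.045,.06); z=.045; f=get_obs()["wrist_force"][2]-f0; print("at .045",round(f,2))
while z>.033 and f<1.8:
    z-=.0015; g(z,.03); f=get_obs()["wrist_force"][2]-f0
print("z",round(z,4),"f",round(f,2),get_obs()["wrist_force"].round(1))
hand.move_gripper(.046,20); print(get_obs()["gripper_width"],get_obs()["wrist_force"].round(1))
g(.12,.1); g(.27,.25); bot.reach([.40,.40,.3],Q); bot.dwell(.5)
o=get_obs(); print(o["wrist_force"].round(1),o["time_s"])
for n in ("scene","top"):
    c=snap(n); np.savez(f"{n}4.npz",**c)
T,S=[dict(np.load(f"{n}4.npz")) for n in("top","scene")]
for k in crucibles(T):
    (x,y),r=cv2.minEnclosingCircle(onz(T,k[:,0,:],.075)[:,:2].astype(np.float32)); print(round(x,3),round(y,3),round(r,3))
a=cv2.resize(T["frame"][85:285,190:390],None,fx=2.5,fy=2.5); b=cv2.resize(S["frame"][140:310,200:420],None,fx=1.36,fy=1.36)
o=np.zeros((600,800,3),np.uint8);o[:a.shape[0],:a.shape[1]]=a;o[:b.shape[0],500:500+b.shape[1]]=b
cv2.imwrite("pics/p4.png",o[:,:,::-1])
```

```text
at .045 2.3
z 0.045 f 2.3 [ 0.4 -0.4 -3.4]
0.04592674156369908 [0.2 0.2 0.8]
[-0.3  0.5 -0. ] 37.9083
0.538 0.252 0.067
0.546 0.563 0.07
0.785 0.266 0.068
0.697 -0.836 0.196
1.131 0.421 0.177
```

View pics/p4.png

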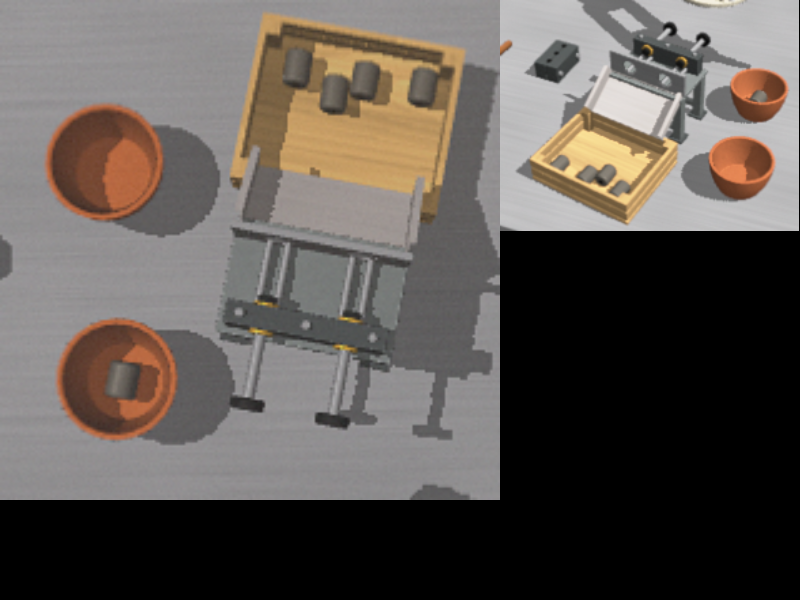

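The fat sinker lies in the crucible at crop (123,380), near its centre. The crucible has not moved (0.538, 0.252), the passed sinker is in the crate, and both discs are home. Handing in.

Run:
```python
from workcell import hand_in
hand_in()
```

```text
the job is handed in; nothing more can be done
```

Both sinkers were tried, and the job was handed in at about 38 s of the 58 s allowed.

- **Lane 1 (sound):** the push stayed at or under 3.8 N through the stroke until the end stop, and the sinker slid into the crate. The top view shows four sinkers there.
- **Lane 2 (fat):** the push stiffened at about 22 mm and I stopped at 11.2 N at the wrist. After the plunger sprang back, I lifted the sinker out and put it in the orange crucible nearest the base.

**Last checks:**
- The sinker lies near the middle of the crucible.
- The crucible measures (0.538, 0.252), the same as at the start.
- Both plunger discs are back home.
- The wrist force is about zero, with the arm clear of everything.
- The mould block looks unmoved in the last picture. I did not re-measure the mould block, dipper or mallet; the arm touched none of them.

**Two readings were off:**
- **Early contact in lane 2:** force noise gave a false touch 7.5 mm too soon. I allowed for this when judging the stiffening point.
- **Early release:** the force reading at the crucible also tripped too soon. The sinker was let go an estimated 10 mm above the crucible floor, a fall of roughly 0.45 m/s against the 1 m/s limit, rather than being set right down.

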